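Meter two spacers from a scoop onto a counting scale

TASK

Zero the counting scale with its round key, then lift the scoop by its handle and, with its mouth close above the pan, tilt it slowly until exactly two of its four spacers have slid off into the pan, without touching the spacers with the gripper. Stand the scoop, with the other two still in it, upright on the middle of its mat and let go, then press the square key fully to enter the count. Leave the tools and jars around as they are.

Things in the scene. Friction and masses are not known exactly. Their poses are not given: they have to be found in the camera images.
- scale: fixed counting scale, grey low box 210 (x) x 170 (y) x 45 mm with a square steel pan towards its +x end and two keys at its -x end; origin at the centre of its underside, z up
- pan (a point): centre of the pan's inner floor, 54 mm above the bench, axes as the scale's; the pan is 130 mm square outside, walls 3 mm thick, rim 18 mm above this floor (72 mm above the bench)
- zero_key_top (a point): centre of the top of the round zero key, 24 mm diameter, 67 mm above the bench when up, pressed straight down; stands on a black round base. It is the key on the scale's +y side
- zero_key (a joint): travel of the round key in m: 0 up, 0.006 fully down; spring, about 1.2 N to start and 4 N fully down; springs back
- enter_key_top (a point): centre of the top of the square enter key, 24 mm wide, 67 mm above the bench when up, pressed straight down, 100 mm from the round key; on the scale's -y side
- enter_key (a joint): travel of the square key in m: 0 up, 0.006 fully down; the same spring
- mat: fixed black rubber mat on the bench, 260 (x) x 120 (y) x 3 mm thick; origin at the centre of its underside
- scoop: aluminium scoop, 140 to 240 g: straight trough along its x, 200 x 42 mm outside, floor and walls 3 mm thick, walls 24 mm high, closed at +x, open without a sill at -x. A 28 mm high bridge over it, 24 mm wide, carries the handle. Origin at the centre of its underside, z up; starts on the mat. The spacers begin to slide on its floor at a slope of 25 to 36 degrees, different each time
- handle (a point): grip point of the scoop's handle, an upright wooden post 20 x 20 mm square, from 28 to 80 mm above the scoop's underside; this point lies on its axis, 58 mm above the underside and 20 mm to the scoop's -x from its origin; axes as the scoop's
- lip (a point): middle of the trough floor's upper edge at the open end (100 mm to the scoop's -x from its origin, 3 mm above the underside)
- spacer_a: steel spacer: bored disc, 32 mm diameter, 14 mm tall, 80 g; origin at the centre of its underside. At the start the first in the scoop's row, nearest the open end, its centre about 42 mm from that end
- spacer_b: steel spacer: bored disc, 32 mm diameter, 14 mm tall, 80 g; origin at the centre of its underside. Second in the row, about 46 mm behind the first; spacers cannot pass one another (inner width 36 mm)
- spacer_c: steel spacer: bored disc, 32 mm diameter, 14 mm tall, 80 g; origin at the centre of its underside. Third in the row, about 46 mm behind the second
- spacer_d: steel spacer: bored disc, 32 mm diameter, 14 mm tall, 80 g; origin at the centre of its underside. Last in the row, about 44 mm behind the third, near the closed end
- screwdriver: screwdriver lying on the bench, 160 mm long along its x; origin on its underside, mid-length (bystander)
- tube_offcut: upright steel tube offcut, 38 mm diameter, 50 mm tall; origin at the centre of its underside (bystander)
- grease_jar: white jar with a black cap, 56 mm diameter, 60 mm tall; origin under its centre (bystander)
- hammer: hammer lying on the bench, 260 mm long along its x; origin on its underside (bystander)
- wrench: wrench lying on the bench, 180 mm long along its x; origin on its underside (bystander)
- oil_bottle: white oil bottle, 56 mm diameter, 150 mm tall; origin under its centre (bystander)
- v_block: dark steel V-block, 60 x 70 x 45 mm; origin under its centre (bystander)

How it is judged:
By the outcome, as a careful person would: the job done as asked, in the order asked, and still so for the second after the job is handed in, with the robot touching nothing.
It also fails if it takes over 72 s, if anything falls off the work surface, if the arm or the gripper's body presses on something with over 40 N, if the wrist force passes 120 N, or if a joint passes its speed limit or range.

ROBOT

A 7-joint arm with a two-finger parallel gripper is mounted at the origin on the work surface. World frame = base frame: x ahead of the robot, y to its left, z up, the work surface at z = 0. Lengths are in mm, angles in rad, forces in N, time in s.
With the tool pointing down it reaches from about 375 to 925 mm from the base axis. Payload 3.1 kg.
Tool frame: the origin (TCP) lies on the centre line of the jaws, within the pads' length; the fingertips stand 8 mm ahead of it and the grasp point (between the pads) lies 11 mm behind it; z points along the fingers, y is the line along which they close (so a half turn about z gives the same grasp; the last joint's range is limited). The gripper opens to 85 mm and grips with 20 to 120 N. Pads are 22 mm wide; open, the fingers measure 114 mm over their backs; the gripper's body (76 mm by 85 mm) begins 54 mm behind the grasp point. The pads swing forward as they close: fully open they stand 13 mm farther back than shut.
Start: joints at [-1.384, 0.383, 0.044, 1.598, -0.018, 1.161, -0.05], TCP at [182.605, 623.826, 239.269] pointing down, gripper open.
Joint ranges: [-2.61, 2.61], [-0.41, 2.15], [-1.48, 1.57], [0, 2.5], [-1.57, 4.71], [0.05, 1.97], [-2.85, 2.85]. Speed limits (rad/s): [2.79, 2.79, 3.14, 3.14, 3.14, 3.14, 3.14].

INTERFACE

Orientations are given as a rotation vector (axis times angle).
In Python, from station import move_to, move_straight, move_j, release, grasp, hold, inverse_kinematics, state, camera, camera_info, MotionError, finish_job, boxes_of, place_of gives the robot as it stands. Calls block until the motion is done:
- move_to(position, orientation): joint-space move of the TCP to a pose.
- move_straight(position, v=150, attitude=None): straight line of the TCP; attitude=None keeps the orientation; v is the mean speed in mm/s.
- move_j(angles): joint-space move.
- release() and grasp(f_grip=None): open the fingers fully, or close them until they stop; f_grip is the grip in N (None keeps the last).
- hold(seconds).
- inverse_kinematics(position, orientation): joint angles nearest the present ones, or None.
- state(): the state.
- camera(name): name is "scene" or "top" or "wrist"; returns the picture (400x640x3 uint8, blue, green, red); there is no depth.
- camera_info(name): a dict with "fx", "fy", "cx", "cy" (pixels), "position" and "orientation" of the camera in the world. Camera axes: x right, y down, z forward; pixel columns grow to the right and rows downward; lengths in mm; the calibration is good to about 2 mm. The wrist camera is an equidistant fisheye: a pixel r from the principal point sees the ray r / f radians off the axis. A picture is of the moment at which its call begins: read the wrist's pose just before it. camera_info takes no time and is no camera call; for the wrist camera it gives the pose at the moment of the call.
A pose or a line that the arm cannot do raises MotionError and nothing moves.
- finish_job(): hands the job in; it is judged then, once.
Trained networks look in the newest picture that a camera, given by its name, has taken for a name from the list of things; names that differ only in an ending like _2 or _b are one class to them, and where a whole thing is asked for, a point or a joint stands for the part that bears it (a point fixed in the world has none). Each returns a list of dicts, best first, with "score" (0 to 1); they miss things now and then, are a little off and sometimes report something else, mostly with a low value. They report only what shows in the picture. A call takes as long as a camera call.
- boxes_of(camera, name): "point" ([x, y, z] in mm, in world coordinates, good to about 4 mm: the middle of the surface that is visible of it).
- place_of(camera, name): "point" ([x, y, z] in mm, in world coordinates, good to about 4 mm: a listed point, or the origin of a listed thing).
The state is a dict: "t": time; "qpos": joint angles; "dq": joint speeds; "tau": joint torques, N m; "position": TCP position; "tcp_rot": TCP orientation; "ft_force": force on the tool from outside, world axes, zero at the start; "moment": the same for the moment, N m; "gripper_width": finger opening in mm; "finger_force": force on a finger pad.
Only numpy, scipy, OpenCV 4.12 (cv2) and the standard library are available. Lean on these libraries where they do the work, as an engineer would, in place of code of your own. Each camera call takes 0.05 s, during which the arm holds its last target. There are 200 camera calls.

## Working session

There is one attempt and no reset: what is moved stays moved. The work goes in short steps, each a Python script; the robot and the scene stay as the last script left them, time stands still between calls to the robot, and variables do not carry over. Pictures are saved under pics/ and viewed, at most 10 in all, crops included, and the job is handed in when it is done.

```bash
mkdir -p pics; ls; python3 - <<'E'
from station import *
import cv2,numpy as np
for c in("scene","top"):
    cv2.imwrite(f"pics/{c}0.png",camera(c)); i=camera_info(c); print(c,i)
    for n in("scale","pan","zero_key_top","enter_key_top","mat","scoop","handle","lip","spacer_a"):
        print(n,[(np.round(d["point"],1).tolist(),round(d["score"],2)) for d in place_of(c,n)[:4]])
s=state();print(s["t"],s["position"],s["tcp_rot"],s["ft_force"],s["gripper_width"])
E
```

```text
pics
scene {'fx': 485.9279850843004, 'fy': 485.9279850843004, 'cx': 314.82632928493797, 'cy': 188.48900825530427, 'position': array([1216.40682968, -597.47844116, 1033.84021757]), 'orientation': array([-2.22813556, -0.94484915,  0.38933844])}
scale [([525.2, 215.6, -3.0], 0.61)]
pan [([559.5, 218.2, 55.9], 0.7)]
zero_key_top [([563.0, 218.9, 56.2], 0.52), ([445.4, 254.1, 66.5], 0.47)]
enter_key_top [([454.3, 155.6, 64.7], 0.37), ([755.0, -255.4, -1.0], 0.32)]
mat [([516.7, -177.9, -1.9], 0.78), ([541.1, -167.1, 5.9], 0.33)]
scoop [([506.0, -168.6, 1.5], 0.9)]
handle [([483.4, -172.4, 61.5], 0.65)]
lip [([410.9, -180.8, 4.7], 0.59), ([700.0, 401.9, 1.3], 0.49), ([484.2, -176.0, 60.1], 0.4)]
spacer_a [([585.5, -168.1, 8.4], 0.59), ([444.3, -181.2, 3.5], 0.48), ([544.6, -168.0, 3.8], 0.42), ([491.8, -170.9, 9.3], 0.41)]
top {'fx': 399.5393932015194, 'fy': 399.5393932015194, 'cx': 315.66352664545406, 'cy': 203.0731728444873, 'position': array([ 353.85162036,    9.09861043, 1340.70633053]), 'orientation': array([-2.12802846,  2.13064739, -0.18637649])}
scale [([527.4, 214.7, 2.3], 0.76)]
pan [([561.4, 216.5, 52.9], 0.67), ([720.3, 11.1, -2.2], 0.42)]
zero_key_top [([474.4, -6.7, 1.8], 0.66), ([450.1, 257.7, 69.5], 0.41), ([695.3, 402.4, -2.0], 0.32)]
enter_key_top [([451.2, 162.4, 67.2], 0.58), ([562.9, 215.5, 49.5], 0.18)]
mat [([517.1, -176.0, 1.4], 0.71), ([722.9, 13.3, 2.1], 0.4)]
scoop [([507.8, -172.5, 3.3], 0.81)]
handle [([485.0, -173.3, 56.7], 0.87)]
lip [([696.1, 403.3, -3.9], 0.69), ([407.8, -179.5, 4.9], 0.55)]
spacer_a [([447.1, -176.8, 4.7], 0.61), ([586.1, -168.2, 2.3], 0.6), ([541.8, -170.2, 4.0], 0.59)]
1.0 [182.60077494 623.83802029 239.28922057] [-4.45784379e-01 -3.10975726e+00 -3.52341114e-05] [-0.50227025 -0.16964813 -0.04633552] 85.23527862823858
```

View pics/scene0.png

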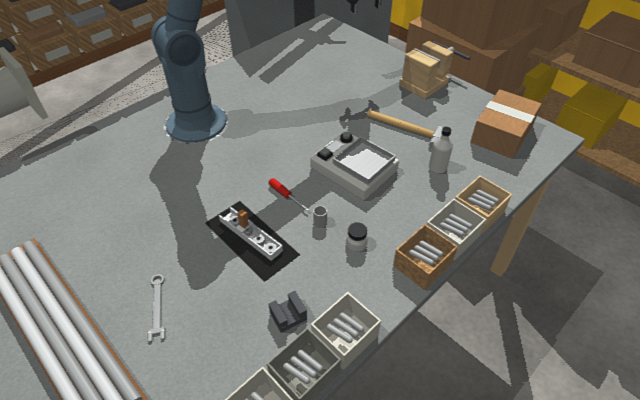

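View pics/top0.png

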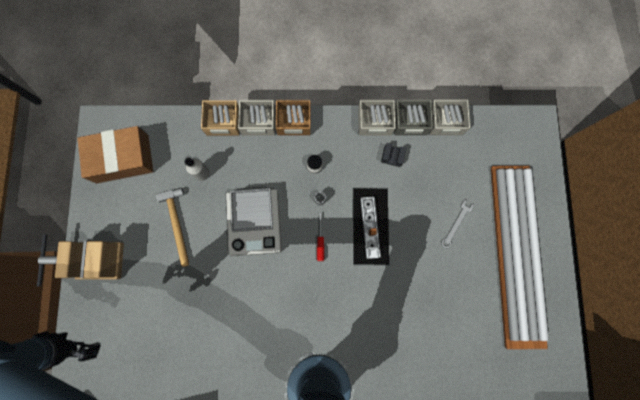

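```bash
cat > h.py <<'E'
from station import *
import numpy as np, cv2
from scipy.spatial.transform import Rotation as Ro
def rot(yaw,tilt=0,close='x',flip=0):
    """tool attitude for scoop yaw, mouth-down tilt (rad); fingers close along scoop x or y"""
    c={'x':np.array([1.,0,0]),'y':np.array([0,1.,0])}[close]*(-1 if flip else 1)
    z=np.array([0,0,-1.]); M=np.c_[np.cross(c,z),c,z]
    return (Ro.from_euler('z',yaw)*Ro.from_euler('y',-tilt)*Ro.from_matrix(M)).as_rotvec()
def tcp_for_lip(lip,yaw,tilt,g=55.,h=80.):
    """TCP when lip is at `lip`: grasp point h behind lip, g above; TCP 11 below grasp"""
    return np.array(lip)+(Ro.from_euler('z',yaw)*Ro.from_euler('y',-tilt)).apply([h,0,g-11])
def tri(name,near=None):
    P=[];D=[]
    for c in("scene","top"):
        L=[d for d in place_of(c,name) if near is None or np.hypot(*(np.array(d["point"])[:2]-near))<30]
        if not L: continue
        o=camera_info(c)["position"]; v=np.array(L[0]["point"])-o; P.append(o);D.append(v/np.linalg.norm(v))
    if len(P)<2: return None
    A=sum(np.eye(3)-np.outer(d,d) for d in D); b=sum((np.eye(3)-np.outer(d,d))@p for p,d in zip(P,D))
    return np.linalg.solve(A,b)
E
python3 - <<'E'
from h import *
for c in("scene","top"): camera(c)
near=dict(pan=(560,217),zero_key_top=(448,256),enter_key_top=(452,159),mat=(517,-177),scoop=(507,-171),handle=(484,-173),lip=(409,-180))
for n,p in near.items(): print(n,np.round(tri(n,p),1))
# mat outline from top image
i=camera_info("top");im=camera("top");K=np.array([[i["fx"],0,i["cx"]],[0,i["fy"],i["cy"]],[0,0,1]])
m=(im.max(2)<32).astype(np.uint8);m[:, :340]=0;m[:,400:]=0;m[:175]=0;m[275:]=0
m=cv2.morphologyEx(m,cv2.MORPH_OPEN,np.ones((3,3)))
pts=np.argwhere(m)[:,::-1].astype(float)
r=Ro.from_rotvec(i["orientation"]); d=r.apply(np.c_[pts,np.ones(len(pts))]@np.linalg.inv(K).T)
w=i["position"]+d*((3-i["position"][2])/d[:,2])[:,None]
print("mat",cv2.minAreaRect(w[:,:2].astype(np.float32)),len(w))
s=state();q0=s["qpos"]
for f in (0,1):
  for cl in 'xy':
    print(f,cl,"grasp",np.round(inverse_kinematics([484,-173,50],rot(.08,0,cl,f)) if inverse_kinematics([484,-173,50],rot(.08,0,cl,f)) is not None else [],2))
    for yaw in (-.9,-.5,0.05,.5,.9):
      out=[]
      for t in (0,20,40):
        q=inverse_kinematics(tcp_for_lip(np.array([560,217,82])+25*np.array([np.cos(yaw),np.sin(yaw),0]),yaw,np.radians(t)),rot(yaw,np.radians(t),cl,f)); out.append(None if q is None else np.round(q,2).tolist())
      print(f,cl,yaw,out)
E
```

```text
pan [558.5 217.5  57.5]
zero_key_top [447.9 256.2  68.4]
enter_key_top [454.7 158.9  69.4]
mat [ 514.3 -174.7   -2.3]
scoop [ 508.4 -170.3    2.1]
handle [ 486.  -172.2   59.6]
lip [ 409.6 -179.1    2.1]
mat ((514.4182739257812, -173.22772216796875), (114.81062316894531, 250.4806671142578), 89.6845474243164) 1498
0 x grasp [-0.4   0.51  0.78  2.08 -0.53  0.75  0.8 ]
0 x -0.9 [[-0.8, 0.57, 0.69, 1.74, -0.42, 0.99, -0.85], [-0.98, 0.46, 0.62, 1.85, 0.11, 0.83, -1.39], [-1.16, 0.47, 0.58, 1.92, 0.59, 0.89, -1.93]]
0 x -0.5 [[-0.85, 0.65, 0.75, 1.65, -0.5, 1.04, -0.44], [-0.97, 0.44, 0.62, 1.87, 0.04, 0.69, -0.96], [-1.06, 0.35, 0.46, 2.04, 0.86, 0.65, -1.81]]
0 x 0.05 [[-0.82, 0.66, 0.63, 1.57, -0.43, 1.05, -0.02], [-0.93, 0.42, 0.59, 1.89, -0.18, 0.58, -0.24], [-1.02, 0.26, 0.51, 2.17, 1.02, 0.23, -1.46]]
0 x 0.5 [[-0.77, 0.63, 0.46, 1.56, -0.31, 1.03, 0.27], [-0.9, 0.41, 0.56, 1.89, -0.45, 0.59, 0.42], [-0.28, 0.23, -0.15, 2.16, -0.34, 0.06, 0.42]]
0 x 0.9 [[-0.76, 0.59, 0.35, 1.58, -0.23, 1.01, 0.56], [-0.87, 0.42, 0.55, 1.88, -0.62, 0.68, 0.95], [-0.86, 0.31, 0.63, 2.14, -1.39, 0.56
[... 1658 characters left out ...]
4, 1.3, -1.99], [-1.41, 0.92, 1.37, 1.86, -0.73, 0.96, -2.3], [-0.66, 0.42, -0.03, 1.89, 0.86, 1.04, 2.6]]
1 y -0.5 [[-1.13, 1.07, 1.36, 1.66, -1.07, 1.34, -1.65], [-1.41, 0.9, 1.37, 1.88, -0.87, 0.88, -1.82], [-0.63, 0.33, -0.04, 2.02, 1.03, 0.78, 2.78]]
1 y 0.05 [[-0.84, 0.67, 0.65, 1.57, -0.45, 1.05, -1.58], [-0.98, 0.43, 0.64, 1.89, -0.23, 0.58, -1.77], [-1.44, 0.39, 1.02, 2.18, -0.09, 0.11, -2.0]]
1 y 0.5 [[-0.87, 0.67, 0.61, 1.56, -0.42, 1.05, -1.22], [-0.93, 0.42, 0.6, 1.89, -0.48, 0.6, -1.12], [-0.52, 0.22, 0.11, 2.17, -0.96, 0.09, -0.56]]
1 y 0.9 [[-0.91, 0.63, 0.57, 1.59, -0.38, 1.03, -0.9], [-0.99, 0.45, 0.7, 1.88, -0.73, 0.72, -0.54], [-0.93, 0.33, 0.72, 2.14, -1.42, 0.58, 0.21]]
```

```bash
cat >> h.py <<'E'
def press(x,y,att):
    f0=state()["ft_force"][2]
    move_to([x,y,110],att); move_straight([x,y,78.],v=80)
    f0=state()["ft_force"][2]; tr=[]
    for z in np.arange(75,62,-1.):
        move_straight([x,y,z],v=15); s=state(); f=s["ft_force"][2]-f0
        tr.append((round(s["position"][2],1),round(f,1)))
        if f>8: break
    print(tr); hold(.2); move_straight([x,y,110],v=100); print("t",state()["t"])
E
python3 - <<'E'
from h import *
q=state()["qpos"]
for f in(0,1):
  for t in (0,20,30,40):
    a=inverse_kinematics(tcp_for_lip([560,195,82],-1.496,np.radians(t)),rot(-1.496,np.radians(t),'x',f)); print(f,t,None if a is None else np.round(a,2))
  for cl in 'xy':
    a=inverse_kinematics([448,256,110],rot(.075,0,cl,f)); print(cl,None if a is None else np.round(a,2))
grasp(40); print("w",state()["gripper_width"],state()["t"])
press(448,256,rot(.075,0,'x',0))
E
```

```text
0 0 [-0.89  0.47  0.76  1.9  -0.4   0.93 -1.43]
0 20 [-1.03  0.5   0.7   1.82  0.02  1.03 -1.88]
0 30 [-1.09  0.56  0.68  1.77  0.16  1.13 -2.03]
0 40 [-1.14  0.64  0.66  1.71  0.26  1.24 -2.14]
x [-1.02  0.32  0.48  2.04 -0.2   0.82 -0.35]
y [-0.82  0.3   0.25  2.03 -0.1   0.82  1.13]
1 0 [-0.63  0.4   0.43  1.89 -0.21  0.9   1.55]
1 20 [-0.73  0.43  0.31  1.81  0.23  1.06  1.08]
1 30 [-0.79  0.48  0.28  1.75  0.37  1.19  0.93]
1 40 [-0.85  0.56  0.27  1.69  0.47  1.32  0.83]
x [-0.61  0.3   0.02  2.02 -0.01  0.82  2.62]
y [-1.14  0.34  0.63  2.05 -0.27  0.83 -1.86]
w -0.18573379363944226 2.6167
[(np.float64(75.2), np.float64(-0.4)), (np.float64(74.2), np.float64(0.5)), (np.float64(73.1), np.float64(1.5)), (np.float64(72.1), np.float64(2.2)), (np.float64(71.1), np.float64(2.1)), (np.float64(70.1), np.float64(2.2)), (np.float64(69.1), np.float64(3.4)), (np.float64(69.0), np.float64(10.6))]
t 7.7583
```

```bash
python3 - <<'E'
from h import *
a=rot(.078,0,'x',0)
release(); move_to([485,-172.7,160],a)
cv2.imwrite("pics/w1.png",camera("wrist"))
for n in("handle","lip","spacer_a"): print(n,[(np.round(d["point"],1).tolist(),round(d["score"],2)) for d in place_of("wrist",n)[:4]])
print(np.round(state()["ft_force"],2),np.round(state()["moment"],3))
move_straight([485,-172.7,50.],v=120); grasp(70); s=state(); print("w",s["gripper_width"],np.round(s["ft_force"],2),s["t"])
move_straight([485,-172.7,60.],v=40); s=state(); print(np.round(s["ft_force"],2),np.round(s["moment"],3))
move_straight([485,-172.7,190.],v=150); s=state(); print(s["gripper_width"],np.round(s["ft_force"],2),np.round(s["moment"],3),s["t"])
cv2.imwrite("pics/w2.png",camera("wrist"))
for n in("handle","lip","spacer_a"): print(n,[(np.round(d["point"],1).tolist(),round(d["score"],2)) for d in place_of("wrist",n)[:4]])
cv2.imwrite("pics/w2.png",np.hstack([cv2.imread(f"pics/w{k}.png")[:,::1] for k in(1,2)])[:, :][::1]); im=cv2.imread("pics/w2.png"); cv2.imwrite("pics/w12.png",cv2.resize(im,(800,250),interpolation=cv2.INTER_AREA))
E
```

```text
handle [([486.5, -175.9, 65.0], 0.8)]
lip [([411.4, -177.7, -0.5], 0.94)]
spacer_a [([490.7, -168.9, 6.0], 0.72), ([541.2, -171.0, 3.6], 0.67), ([584.2, -166.2, 4.7], 0.65), ([448.3, -174.8, 7.0], 0.6)]
[-0.09 -1.11  0.01] [-0.02   0.009  0.013]
w 19.58967394266802 [1.99 1.55 2.67] 12.0167
[ 0.7  -0.53 -5.95] [0.049 0.112 0.059]
19.39379028887369 [-0.95  0.68 -5.69] [0.018 0.145 0.017] 13.4333
handle [([485.6, -178.0, 201.0], 0.71)]
lip [([402.9, -177.6, 142.4], 0.62), ([478.1, -5.0, 2.4], 0.62), ([484.1, -174.4, 199.4], 0.52)]
spacer_a [([533.4, -174.9, 145.3], 0.9), ([442.2, -178.5, 143.2], 0.85), ([581.2, -165.9, 140.4], 0.66), ([486.6, -170.0, 146.1], 0.58)]
```

View pics/w12.png

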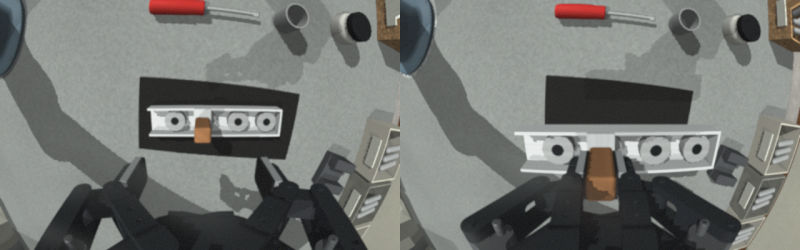

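```bash
cat >> h.py <<'E'
YS=-1.496; PAN=np.array([559.5,217.,54.])
def lip_at(lat=0.,z=80.,back=25.):
    u=np.array([np.cos(YS),np.sin(YS),0]); n=np.array([-u[1],u[0],0]); p=PAN+back*u+lat*n; p[2]=z; return p
def go(tilt_deg,lip,v=30):
    t=np.radians(tilt_deg); move_straight(tcp_for_lip(lip,YS,t),v=v,attitude=rot(YS,t,'x',0))
def strip():
    """wrist picture rectified to the plane of the spacers' tops: 2 px/mm, column = 2*(distance from lip), rows y -21..21"""
    s=state(); i=camera_info("wrist"); im=camera("wrist")
    T=Ro.from_rotvec(s["tcp_rot"])*Ro.from_matrix(np.c_[[0,1.,0],[1.,0,0],[0,0,-1.]]).inv()  # scoop axes
    xs,ys=np.meshgrid(np.arange(-40,210,.5),np.arange(21,-21,-.5))
    P=np.stack([xs-80,ys,np.full_like(xs,14-44.)],-1).reshape(-1,3)
    c=Ro.from_rotvec(i["orientation"]).inv().apply(s["position"]+T.apply(P)-i["position"])
    th=np.arctan2(np.hypot(c[:,0],c[:,1]),c[:,2]); ph=np.arctan2(c[:,1],c[:,0])
    u=(i["cx"]+i["fx"]*th*np.cos(ph)).reshape(xs.shape).astype(np.float32); v=(i["cy"]+i["fy"]*th*np.sin(ph)).reshape(xs.shape).astype(np.float32)
    return cv2.remap(im,u,v,cv2.INTER_LINEAR)
def spx():
    """distance of spacers from the lip along the trough, by the network in the wrist view"""
    s=state(); T=Ro.from_rotvec(s["tcp_rot"])*Ro.from_matrix(np.c_[[0,1.,0],[1.,0,0],[0,0,-1.]]).inv()
    camera("wrist"); o=[]
    for d in place_of("wrist","spacer_a"):
        p=T.inv().apply(np.array(d["point"])-s["position"])+[80,0,44]
        if d["score"]>.3 and abs(p[1])<22 and abs(p[2])<25: o.append(round(float(p[0])))
    return sorted(o)
E
python3 - <<'E'
from h import *
# check scoop axes: tool y = scoop x, tool x = scoop? , tool z = -scoop z
print(np.round(Ro.from_rotvec(rot(0)).as_matrix(),2).tolist())
S=[strip()]; print(spx())
move_straight(tcp_for_lip(lip_at(z=130),YS,0),v=170,attitude=rot(YS)); print(spx(),state()["t"],state()["gripper_width"])
S.append(strip())
go(0,lip_at(z=85),v=80); print(state()["t"])
go(10,lip_at()); go(20,lip_at()); s=state(); print(s["t"],np.round(s["moment"],3),spx()); S.append(strip())
cv2.imwrite("pics/s1.png",np.vstack(S)); cv2.imwrite("pics/sc1.png",camera("scene")[90:250,250:480]); 
a=cv2.imread("pics/sc1.png"); a=cv2.resize(a,None,fx=2,fy=2); b=np.vstack(S); o=np.zeros((a.shape[0]+b.shape[0],max(a.shape[1],b.shape[1]),3),np.uint8); o[:b.shape[0],:b.shape[1]]=b;o[b.shape[0]:,:a.shape[1]]=a; cv2.imwrite("pics/v3.png",o); print(o.shape)
E
```

```text
[[0.0, 1.0, 0.0], [1.0, 0.0, -0.0], [-0.0, 0.0, -1.0]]
[40, 85, 128]
[39, 84, 137, 180] 15.7833 19.176992074687817
16.5417
17.775 [ 0.875  0.043 -0.06 ] [36, 78, 137, 177]
(572, 500, 3)
```

View pics/v3.png

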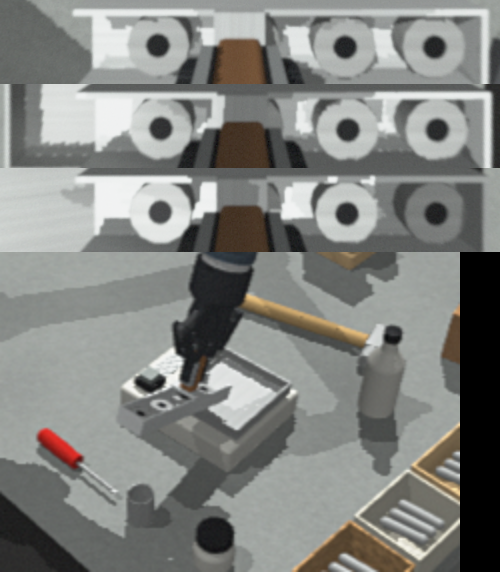

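```bash
cat >> h.py <<'E'
TPL=cv2.imread("pics/s1.png")[168:252][16:76,131:191]
def track(S=None):
    """distances from lip (mm) of the visible spacers, by template matching in the strip"""
    S=strip() if S is None else S
    m=cv2.matchTemplate(S[8:],TPL,cv2.TM_CCOEFF_NORMED).max(0); o=[]
    while m.max()>.6:
        k=int(m.argmax()); o.append(((k+30)/2-40,round(float(m[k]),2))); m[max(0,k-40):k+40]=-1
    return sorted(o)
E
python3 - <<'E'
from h import *
b=track(); print(b); L=lip_at(); a=20.
while a<38:
    a+=1; go(a,L,v=20); hold(.1); r=track(); print(a,r,round(state()["t"],2))
    mv=[min((x-y[0] for y in b),key=abs) for x,_ in r]
    if any(abs(m)>2 for m in mv): go(a-8,L,v=60); print("back",track(),state()["t"]); break
E
```

```text
[(40.5, 1.0), (134.0, 0.83), (178.5, 0.8)]
21.0 [(40.5, 1.0), (134.0, 0.78), (178.5, 0.8)] 18.43
22.0 [(40.5, 1.0), (134.0, 0.67), (178.5, 0.8)] 18.82
23.0 [(40.5, 1.0), (134.0, 0.62), (178.5, 0.8)] 19.23
24.0 [(40.5, 1.0), (178.5, 0.79)] 19.62
25.0 [(40.5, 1.0), (134.0, 0.62), (178.5, 0.77)] 20.02
26.0 [(40.5, 1.0), (134.0, 0.62), (179.0, 0.68)] 20.43
27.0 [(40.5, 0.99), (134.0, 0.63), (178.5, 0.61)] 20.82
28.0 [(40.0, 0.99), (134.0, 0.63), (178.5, 0.63)] 21.23
29.0 [(39.0, 0.99), (133.0, 0.62), (178.0, 0.72)] 21.62
30.0 [(36.5, 0.96), (131.0, 0.62), (176.0, 0.81)] 22.02
back [(25.0, 0.97), (123.0, 0.83), (167.5, 0.67)] 22.4333
```

```bash
cat >> h.py <<'E'
def pulses(n,top,tau,L,low=21):
    for k in range(n):
        go(top,L,v=50); hold(tau) if tau else None; go(low,L,v=60); S=strip(); r=track(S); s=state(); print(r,np.round(s["ft_force"],2),round(s["t"],2),flush=True)
        cv2.imwrite("pics/last.png",S)
        if not r or r[0][0]>26 or r[0][0]<-10: break
E
python3 - <<'E'
from h import *
print(track(),np.round(state()["ft_force"],2)); pulses(4,30,0.05,lip_at())
E
```

```text
[(25.0, 0.97), (123.0, 0.84), (167.5, 0.67)] [ 0.08  0.22 -5.76]
[(38.5, 0.96), (127.0, 0.84)] [ 0.2   0.77 -5.59] 23.38
```

```bash
python3 - <<'E'
from h import *
hold(.1); S=strip(); s=state(); print(track(S),spx(),np.round(s["ft_force"],2),s["t"])
a=cv2.resize(camera("scene")[100:220,290:450],None,fx=3,fy=3); w=camera("wrist")[100:400,100:600]; w=cv2.resize(w,(480,288))
o=np.zeros((84+360+288-132,500,3),np.uint8)[:600]; o[:84]=S; o[84:84+288,:480]=w; a=a[:228,:]; o[372:600,:480]=a; cv2.imwrite("pics/v4.png",o)
E
```

```text
[(38.5, 0.96), (127.0, 0.79)] [-36, 34] [ 0.38  0.92 -5.05] 23.5333
```

View pics/v4.png

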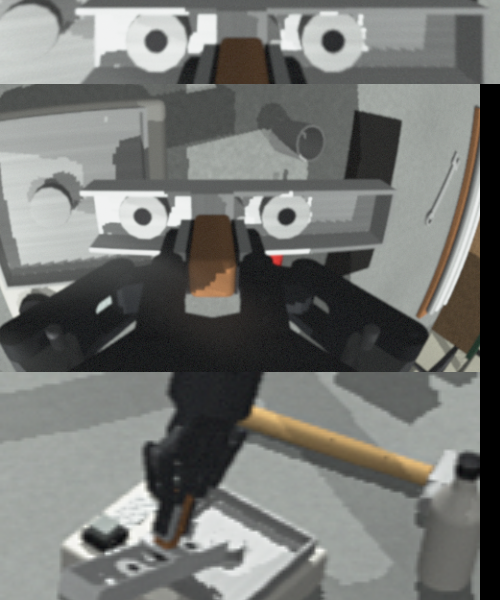

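```bash
python3 - <<'E'
from h import *
L=lip_at(lat=26); go(20,L,v=40); print(track())
for top in(29,29,29.3,29.3):
    go(top,L,v=50); go(20,L,v=60); r=track(); print(top,r,round(state()["t"],2))
    if abs(r[0][0]-38.5)>2: break
E
```

```text
[(38.5, 0.96), (127.0, 0.79)]
29 [(15.5, 0.9)] 25.46
```

```bash
python3 - <<'E'
from h import *
L=lip_at(lat=26); S0=strip()
for top in(28.7,28.8,28.9,29):
    go(top,L,v=50); go(20,L,v=60); S=strip(); r=track(S); print(top,r,round(state()["t"],2))
    if not r or abs(r[0][0]-15.5)>12: break
cv2.imwrite("pics/v5.png",np.vstack([S0,S,cv2.resize(camera("wrist")[60:400,60:600],(500,315))]))
E
```

```text
28.7 [(39.5, 0.97)] 26.37
```

View pics/v5.png

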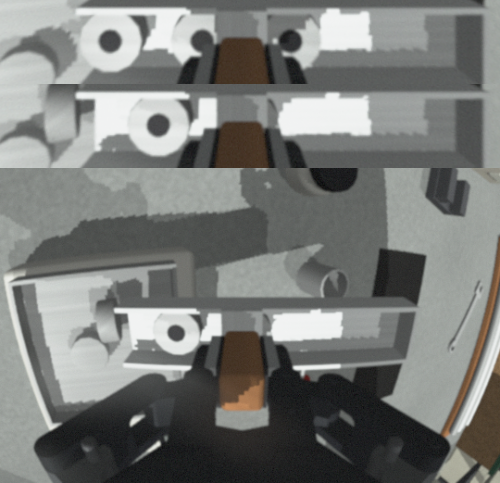

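```bash
python3 - <<'E'
from h import *
go(20,lip_at(lat=26,z=95,back=27),v=30); go(5,lip_at(lat=26,z=130,back=27),v=50); go(0,lip_at(lat=26,z=170,back=60),v=100)
S=strip(); print(track(S),spx(),np.round(state()["ft_force"],2),state()["t"],state()["gripper_width"])
cv2.imwrite("pics/v6.png",np.vstack([S,cv2.resize(camera("wrist")[60:400,60:600],(500,315)),cv2.resize(camera("scene")[120:200,300:425],(500,200))]))
E
```

```text
[(40.0, 0.95)] [41] [ 0.31 -0.21 -4.32] 28.4917 19.14399780388453
```

View pics/v6.png

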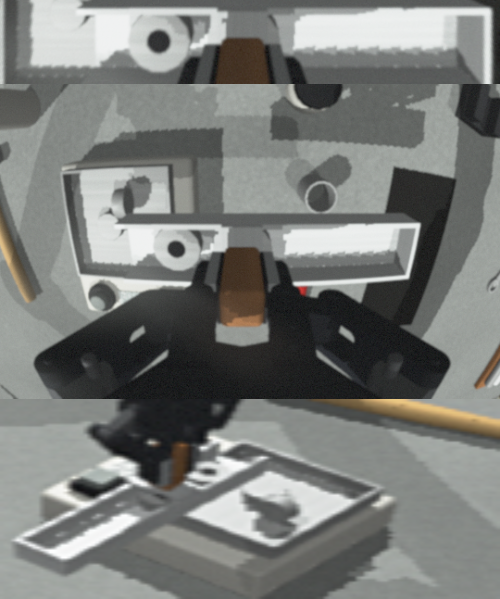

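```bash
python3 - <<'E'
from h import *
x,y=495,-174.5; a=rot(0)
move_straight([x,y,190],v=150,attitude=a); move_straight([x,y,62],v=100)
f0=state()["ft_force"][2]
for z in np.arange(56,46,-1.):
    move_straight([x,y,z],v=15); f=state()["ft_force"][2]-f0
    if f>2.5: break
print(z,f,state()["t"]); release(); move_straight([x,y,160],v=120)
S=strip(); 
for c in("wrist","top","scene"):
    camera(c)
    for n in("mat","scoop","lip","handle","spacer_a"): print(c,n,[(np.round(d["point"],1).tolist(),round(d["score"],2)) for d in place_of(c,n) if d["score"]>.4 and np.hypot(*(np.array(d["point"])[:2]-[515,-175]))<130])
print(state()["t"]); cv2.imwrite("pics/v7.png",np.vstack([camera("wrist")[:,:],cv2.resize(camera("top")[160:290,320:420],None,fx=1.5,fy=1.5,)[:195].copy() if 0 else np.zeros((1,640,3),np.uint8)]))
E
```

```text
50.0 7.813821973215259 34.05
wrist mat []
wrist scoop [([516.4, -173.1, 0.3], 0.97)]
wrist lip [([415.5, -169.3, 2.5], 0.83)]
wrist handle [([494.4, -175.2, 63.4], 0.96)]
wrist spacer_a [([451.3, -176.3, 5.2], 0.84), ([495.6, -173.7, 6.0], 0.61)]
top mat [([515.5, -173.1, 0.6], 0.73)]
top scoop [([516.5, -176.8, 1.3], 0.61)]
top lip []
top handle [([496.1, -175.1, 56.6], 0.71)]
top spacer_a []
scene mat []
scene scoop [([515.4, -174.5, -1.3], 0.72)]
scene lip [([416.0, -174.3, 3.0], 0.84)]
scene handle [([490.4, -175.2, 59.2], 0.57)]
scene spacer_a [([495.4, -175.3, 9.1], 0.5)]
36.725
```

View pics/v7.png

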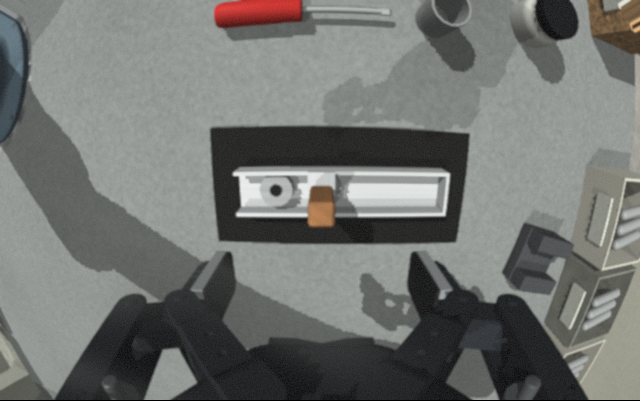

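```bash
python3 - <<'E'
from h import *
move_straight([453.5,157.5,160],v=200,attitude=rot(.07)); grasp(40)
press(453.5,157.5,rot(.07)); move_straight([453.5,157.5,200],v=150)
S=strip
cv2.imwrite("pics/v8.png",np.vstack([camera("wrist")[:300],cv2.resize(camera("scene")[120:270,200:440],(640,300))[:300]]))
print(state()["t"])
E
```

```text
[(np.float64(75.2), np.float64(-0.1)), (np.float64(74.2), np.float64(0.9)), (np.float64(73.1), np.float64(1.8)), (np.float64(72.1), np.float64(2.1)), (np.float64(71.1), np.float64(2.0)), (np.float64(70.1), np.float64(2.6)), (np.float64(69.1), np.float64(4.2)), (np.float64(69.0), np.float64(11.2))]
t 43.1
43.95
```

View pics/v8.png

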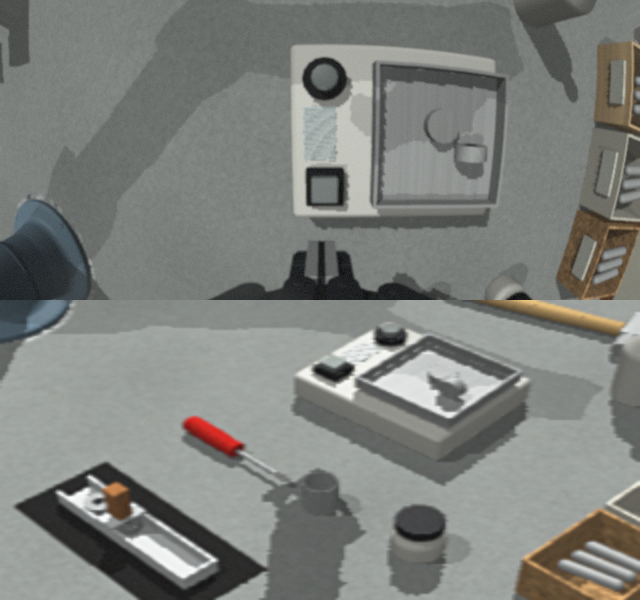

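Both keys are up at px (323,78) and (325,188). Two spacers are in the pan near (455,140). The scoop stands on its mat with the other two, and the bystanders look undisturbed.

```bash
python3 -c "
from station import *
print(finish_job())"
```

```text
the job is handed in; nothing more can be done
None
```

I carried out the whole job in the order asked and handed it in at about 44 s: scale zeroed, exactly two spacers tipped into the pan (one resting on its edge), scoop with the other two upright on the middle of its mat (one of them hidden under the bridge in the last pictures), enter key pressed fully.

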